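# Bender changeover: arm home, then point out the die and its pin

### The arm

A 7-joint arm with a two-finger parallel gripper is mounted at the origin on the work surface. World frame = base frame: x ahead of the robot, y to its left, z up, the work surface at z = 0. Lengths are in mm, angles in degrees, forces in N, time in s.
With the tool pointing down it reaches from about 425 to 875 mm from the base axis. Payload 4.7 kg.
Tool frame: the origin (TCP) lies at the very end of the fingers, on their centre line; the grasp point (between the pads) lies 19 mm behind it; z points along the fingers, y is the line along which they close (so a half turn about z gives the same grasp; the last joint's range is limited). The gripper opens to 87 mm and grips with 3 to 60 N. Pads are 19 mm wide; open, the fingers measure 117 mm over their backs; the gripper's body (75 mm by 190 mm) begins 51 mm behind the grasp point.
Start: joints at [-66.744, 18.392, -4.016, 83.108, 1.295, 78.541, -3.26], TCP at [248.233, 600.755, 222.587] pointing down, gripper open.
Joint ranges: [-163.93, 163.93], [-17.29, 119.83], [-79.2, 71.16], [3.27, 140.29], [-89.18, 269.18], [5.43, 117.66], [-154.24, 154.24]. Speed limits (degrees/s): [147.25, 147.25, 180, 180, 180, 180, 180].

### API

Orientations are given as a 3x3 rotation matrix whose columns are the frame's x, y, z axes.
In Python, from rig import arm, camera, calibration gives the robot as it stands.
- The arm moves only by the tool carry_out, never from a script. Its argument "motion" is a list of rows, each a list of 3 entries, a list of its own where there are three numbers: the opening, from -1 (shut) to 1 (fully open), then the shift along the tool's x, y, z each as a share of 30 cm, from -1 to 1, then the turn, a rotation vector about the tool's x, y, z each as a share of 1.5 rad, from -1 to 1. In form: [[claw, [dx, dy, dz], [rx, ry, rz]], ...]. A call has exactly 8 rows; each row shifts and turns the commanded pose from where the row before left it, along the tool's axes as they then stand; what a row does not reach is not made up. A row lasts 1/10 s, in which the tool goes at most 50 mm and 8.59 degrees, less where a joint would pass 70% of its speed; a pose out of reach is approached as far as the arm can. A call with a number of a shift or a turn outside -1 to 1 is refused whole. A call with a gripper value outside its range is refused whole. The fingers move at their own pace and stop on an object; "squeeze" is the grip in N (left out, the last holds). Time passes only in rows, so rows that do not move let the fingers close, or fill a call up. It gives the time, the measured TCP pose, the force, the opening and the grip force at its end, in the units of the state.
- arm.state(): the state, without advancing time (a new reading comes with each control period).
- camera(name): name is "side" or "top" or "wrist"; returns (picture, depth): 420x560x3 uint8, red, green, blue; 420x560 float32, mm along the optical axis (not along the pixel's ray), 0 where there is no reading.
- calibration(name): a dict with "K" (3x3 intrinsics, pixels), "camera_from_world" (4x4, takes a point from world to camera coordinates); the wrist camera has in their place "tool_from_camera" (4x4, takes a point from camera to tool coordinates, whose origin is the TCP and whose axes are the flange's). Camera axes: x right, y down, z forward; pixel columns grow to the right and rows downward; lengths in mm; the calibration is good to about 2 mm. A picture is of the moment at which its call begins: read the wrist's pose just before it. calibration takes no time and is no camera call.
- arm.finish_job(): hands the job in; it is judged then, once.
The state is a dict: "t": time; "qpos": joint angles; "joint_velocities": joint speeds; "joint_torque": joint torques, N m; "tcp_pos": TCP position; "eef_rot": TCP orientation; "force": force on the tool from outside, world axes, zero at the start; "wrist_torque": the same for the moment, N m; "grip_width": finger opening in mm; "grasp_force": force on a finger pad.
Only numpy, scipy, OpenCV 4.12 (cv2) and the standard library are available. Lean on these libraries where they do the work, as an engineer would, in place of code of your own. Each camera call takes 0.05 s, during which the arm holds its last target. There are 200 camera calls.

### The job

Get the bar bender ready for a die change and show your workmate what to fit. Without gripping it, gently push the bender's handle arm back against its home stop; then point straight down at the largest grooved die, the tip a couple of centimetres above its middle, and hold there for about two seconds. Then point in the same way at the bender's bare centre pin and finish while still pointing there; do not touch or shift the pin or any loose part, and point at no other die or disc.

Things in the scene. Friction and masses are not known exactly. Their poses are not given: they have to be found in the camera images.
- bender_arm (a joint): Angle of the bender's handle arm, rad: 0 = against its home stop, growing anticlockwise seen from above, up to 1.2. The arm turns about the vertical axis of the centre pin; it has friction only (no spring; about 3 N at the grip) and stays where it is left. It starts well off the stop.
- bender_grip (a point): On the axis of the arm's level handle, 200 mm from the pin's axis, 99 mm above the bench; x outward along the handle, z up. The handle points straight away from the pin: black sleeve 28 mm thick, 170 to 290 mm from the pin; inward of it a blue bar 36 mm wide. Under the sleeve is free space; the grey round plate (top 89 mm above the bench) ends 120 mm from the pin.
- pin_top (a point): Top centre of the bender's bare centre pin: fixed, upright, steel, 16 mm thick, in the middle of the round plate, standing out of the arm's hub; top 150 mm above the bench; z up. A die is fitted here. Tallest parts near it: the arm's small grooved roller, 66 mm off (139 mm high), and two blocks about 90 mm off (126 mm high).
- die_large_top (a point): Steel, grooved bending die: a thick disc lying flat on the bench, 80 mm across and 28 mm tall, with a half-round groove round its rim and a 30 mm hub collar (3 mm proud) round a 17 mm bore in its top. The largest of the three grooved dies. Loose. This point: centre of the top of the hub collar, 31 mm above the bench; z up.
- die_mid_top (a point): Steel, grooved bending die: a thick disc lying flat on the bench, 62 mm across and 28 mm tall, with a half-round groove round its rim and a 30 mm hub collar (3 mm proud) round a 17 mm bore in its top. The middle-sized of the three. Loose. This point: centre of the top of the hub collar, 31 mm above the bench; z up.
- die_small_top (a point): Steel, grooved bending die: a thick disc lying flat on the bench, 48 mm across and 28 mm tall, with a half-round groove round its rim and a 30 mm hub collar (3 mm proud) round a 17 mm bore in its top. The smallest of the three. Loose. This point: centre of the top of the hub collar, 31 mm above the bench; z up.
- flat_disc_top (a point): Flat steel spacer disc, 96 mm across but only 10 mm thick, with plain rim (no groove) and no hub collar; not a die. Loose on the bench. This point: centre of its top face, 10 mm above the bench; z up.
- collar: Dark steel ring, 42 mm across, 16 mm tall, loose among the dies; to be left alone. Origin: centre of its underside.
- oil_bottle: White plastic oil bottle with a pointed nozzle, 48 mm across, 145 mm tall, loose at the right; to be left alone. Origin: centre of its underside.
- pliers: Steel locking pliers lying flat, about 200 mm long and 20 mm tall, loose at the back; to be left alone. Origin: on the bench under their middle, x towards the jaws.
- bent_bar_a: Bright round steel bar, 12 mm thick, bent, about 250 mm along its bend, loose at the left; to be left alone. Origin: on the bench under the end of its longer leg, x along that leg.
- bent_bar_b: Bright round steel bar like the other, loose at the right; to be left alone. Same origin and axes.
Things that resemble listed ones, but are neither listed nor needed, are in the scene too. What is shaped like the part that bears die_large_top but green or pink is not meant.

How it is judged:
By the outcome, as a careful person would: the job done as asked, in the order asked, and still so for the second after the job is handed in, with the robot touching nothing.
It also fails if it takes over 58 s, if anything falls off the work surface, if the arm or the gripper's body presses on something with over 40 N, if the wrist force passes 120 N, or if a joint passes its speed limit or range.

## Working session

There is one attempt and no reset: what is moved stays moved. The work goes in short steps, Python scripts to look and compute and a tool call to move; the robot and the scene stay as the last step left them, time stands still between calls to the robot, and variables do not carry over. Pictures are saved under pics/ and viewed, at most 10 in all, crops included, and the job is handed in when it is done.

Besides the shell and the picture viewer there is one more tool, called after ">>>" as name([rows], argument=value, ...), one row to a line, values as JSON. carry_out: Moves the arm, as the interface text tells. Its arguments: {"type":"object","properties":{"motion":{"type":"array"},"squeeze":{"type":"number"}},"required":["motion"]}

```bash
mkdir -p pics; cat > h.py <<'E'
import numpy as np, cv2
from rig import arm, camera, calibration
def cloud(name):
    s=arm.state(); im,d=camera(name); c=calibration(name); K=np.array(c["K"])
    v,u=np.mgrid[:420,:560]
    p=np.stack([(u-K[0,2])*d/K[0,0],(v-K[1,2])*d/K[1,1],d,np.ones_like(d)],-1)
    if name=="wrist":
        T=np.eye(4);T[:3,:3]=s["eef_rot"];T[:3,3]=s["tcp_pos"];T=T@np.array(c["tool_from_camera"])
    else: T=np.linalg.inv(np.array(c["camera_from_world"]))
    w=(p@T.T)[...,:3]; w[d==0]=np.nan
    return im,w
E
python3 - <<'E'
from h import *
s=arm.state();print(s["t"],s["tcp_pos"],np.round(s["eef_rot"],3))
for n in("top","side"):
    im,w=cloud(n);np.savez("pics/"+n,im=im,w=w)
    cv2.imwrite(f"pics/{n}.png",cv2.resize(im[...,::-1],(800,600)))
E
```

```text
0.0 [248.05916144 600.21390749 221.46876962] [[-0.924  0.382 -0.001]
 [ 0.382  0.924 -0.002]
 [-0.    -0.002 -1.   ]]
```

View pics/top.png

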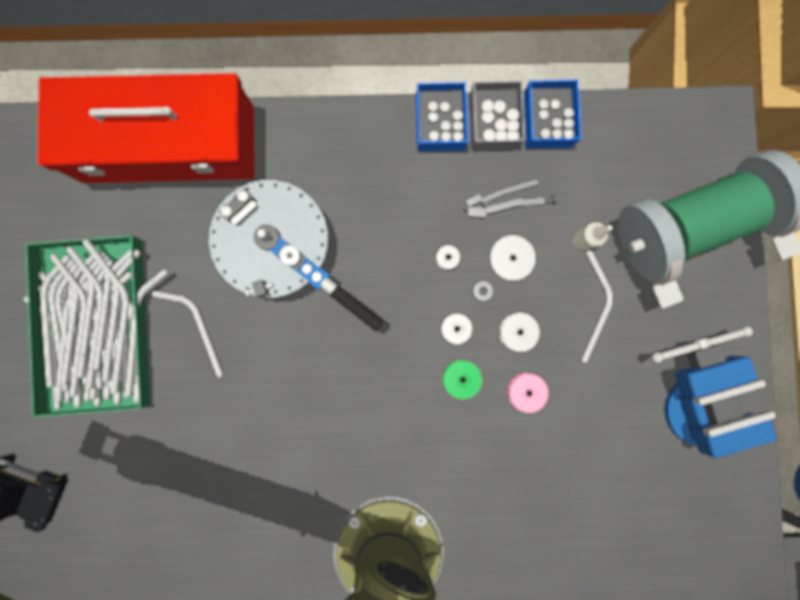

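View pics/side.png

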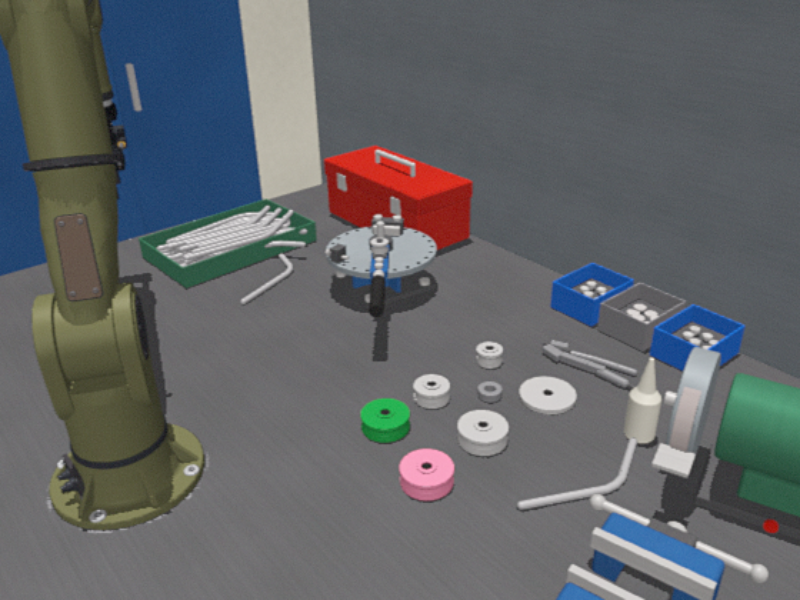

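The top view shows, in 800x600 pixels:
- Candidates for the large die: white discs at (519,332), (457,328), (448,257) and (512,257, flat, no collar), plus the green disc (462,380), the pink disc (528,393) and the ring (483,291). My choice is (519,332), which the side view shows as thick at (483,430).
- Bender: the pin is at (266,236) and the sleeve runs from about (335,285) to (385,328). There is a stop block near (262,288), so home is clockwise, towards the robot.

```bash
python3 - <<'E'
from h import *
z=np.load("pics/top.npz");im,w=z["im"],z["w"]
hsv=cv2.cvtColor(im,cv2.COLOR_RGB2HSV)
for n,(u,v) in dict(large=(519,332),mid=(457,328),small=(448,257),flat=(512,257),green=(462,380),pink=(528,393)).items():
    u=int(u*.7);v=int(v*.7);P=w[v-25:v+25,u-25:u+25].reshape(-1,3)
    m=(P[:,2]>5)&(P[:,2]<60)
    c=np.nanmedian(w[v-3:v+4,u-3:u+4].reshape(-1,3),0)
    Q=P[m&(np.hypot(P[:,0]-c[0],P[:,1]-c[1])<60)]
    zt=np.percentile(Q[:,2],60);R=Q[Q[:,2]>zt-5]
    (a,b),r=cv2.minEnclosingCircle(R[:,:2].astype(np.float32))
    print(n,np.round([a,b,2*r,zt,np.percentile(Q[:,2],98)],1),np.round(R.mean(0),1))
# pin, plate, sleeve
v0,v1,u0,u1=115,240,135,285
W=w[v0:v1,u0:u1].reshape(-1,3);
I=im[v0:v1,u0:u1].reshape(-1,3).astype(int)
pl=W[(abs(W[:,2]-89)<6)&(I.min(1)>90)];(a,b),r=cv2.minEnclosingCircle(pl[:,:2].astype(np.float32));print("plate",a,b,r)
pn=W[(W[:,2]>143)&(W[:,2]<158)&(np.hypot(W[:,0]-a,W[:,1]-b)<30)];print("pin",len(pn),pn.mean(0))
sl=W[(I.max(1)<60)&(W[:,2]>85)&(np.hypot(W[:,0]-a,W[:,1]-b)>150)];c=sl.mean(0);print("sleeve",len(sl),c,sl.max(0))
d=np.hypot(sl[:,0]-a,sl[:,1]-b);print(d.min(),d.max(),"dir",np.degrees(np.arctan2(c[1]-b,c[0]-a)))
t=W[(W[:,2]>115)&(W[:,2]<160)]
for lab in [0]:
    rr=np.hypot(t[:,0]-a,t[:,1]-b);th=np.degrees(np.arctan2(t[:,1]-b,t[:,0]-a))
    k=(rr>50)&(rr<130);h,e=np.histogram(th[k],36,(-180,180));print([(int(x),int(n)) for x,n in zip(e,h) if n])
t=W[(W[:,2]>100)&(W[:,2]<132)];rr=np.hypot(t[:,0]-a,t[:,1]-b);th=np.degrees(np.arctan2(t[:,1]-b,t[:,0]-a));k=(rr>70)&(rr<125);h,e=np.histogram(th[k],36,(-180,180));print([(int(x),int(n)) for x,n in zip(e,h) if n])
cv2.imwrite("pics/crops.png",np.hstack([cv2.resize(im[110:240,135:285][...,::-1],(400,347)),cv2.resize(im[160:290,300:400][...,::-1],(267,347))]))
E
```

```text
large [ 460.7 -291.3   80.4   28.9   33.4] [ 461.1 -291.1   28.5]
mid [ 471.8 -157.1   61.4   28.9   34.2] [ 472.  -157.2   28.9]
small [ 625.7 -143.7   47.8   29.3   33.9] [ 625.8 -143.3   29.2]
flat [ 626.9 -292.3  110.5   10.7   14.3] [ 623.  -286.1   10.1]
green [ 364.  -165.8   80.2   28.9   33. ] [ 364.2 -165.4   28.5]
pink [ 331.8 -304.7   79.7   28.6   33.6] [ 331.5 -304.3   28.5]
plate 692.7383422851562 263.8911437988281 164.38796997070312
pin 0 [nan nan nan]
sleeve 246 [515.01613489  45.32450283 110.71837197] [558.59385059  95.07501901 119.44024091]
222.97478971539306 335.30636615012224 dir -129.11545520335858
[(-180, 19), (-170, 17), (-160, 1), (-140, 69), (-130, 102), (-120, 2), (-20, 3), (-10, 14), (0, 22), (10, 16), (20, 14), (30, 3), (40, 6), (50, 2), (60, 7)]
[(-180, 10), (-170, 15), (-150, 3), (-140, 47), (-130, 42), (-120, 21), (0, 7), (10, 12), (20, 4)]<stdin>:17: RuntimeWarning: Mean of empty slice.
  ret = um.true_divide(
```

View pics/crops.png

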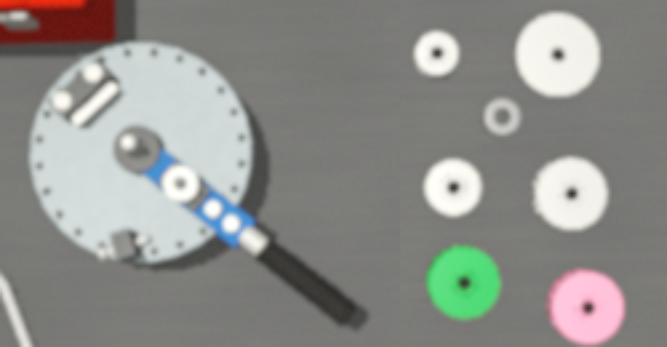

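The crop confirms the choice: a white grooved die 80 mm across and 28 mm tall at (461,-291). The flat disc is only 10 mm thick. The pin is at about crop (128,142) and the stop block at (122,243). I'll refine the pin and handle next.

```bash
python3 - <<'E'
from h import *
z=np.load("pics/top.npz");im,w=z["im"],z["w"]
W=w[110:240,135:285].reshape(-1,3);I=im[110:240,135:285].reshape(-1,3).astype(int)
k=(abs(W[:,2]-89)<5)&(I.min(1)>90)&(W[:,0]<745)
p=W[k]; 
from scipy.optimize import minimize
# plate circle r=120: max fraction inside w/ centre via hull
p=p[np.hypot(p[:,0]-640,p[:,1]-255)<150]
hull=cv2.convexHull(p[:,:2].astype(np.float32))[:,0]
f=lambda c:np.sum(np.abs(np.hypot(hull[:,0]-c[0],hull[:,1]-c[1])-120))
r=minimize(f,[640,255],method="Nelder-Mead");print("plate",r.x,r.fun/len(hull));c=r.x
d=np.hypot(W[:,0]-c[0],W[:,1]-c[1])
q=W[(d<35)&(W[:,2]>130)];print(len(q),q.mean(0) if len(q) else 0); print(np.round(q,0)[:25].tolist())
sl=W[(I.max(1)<60)&(W[:,2]>95)&(d>150)];l=cv2.fitLine(sl[:,:2].astype(np.float32),cv2.DIST_HUBER,0,.01,.01).ravel();print("sleeve",l,np.degrees(np.arctan2(l[1],l[0])))
ds=np.hypot(sl[:,0]-c[0],sl[:,1]-c[1]);print(ds.min(),ds.max(), "offset of centre from line",(c[0]-l[2])*l[1]-(c[1]-l[3])*l[0])
b=W[(d>70)&(d<125)&(W[:,2]>97)&(W[:,2]<135)];th=np.degrees(np.arctan2(b[:,1]-c[1],b[:,0]-c[0]))
h,e=np.histogram(th,72,(-180,180));print([(int(x),int(n)) for x,n in zip(e,h) if n])
k=np.abs(th+175)<25;k|=th>165;B=b[k];print("stop",B.min(0),B.max(0),len(B))
E
```

```text
plate [665.95940938 227.32410744] 2.5829481327638746
37 [664.28939631 225.75112626 145.76836123]
[[673.0, 232.0, 144.0], [672.0, 228.0, 150.0], [672.0, 225.0, 148.0], [669.0, 234.0, 148.0], [668.0, 230.0, 154.0], [669.0, 228.0, 151.0], [669.0, 225.0, 150.0], [668.0, 221.0, 154.0], [670.0, 221.0, 142.0], [667.0, 234.0, 146.0], [666.0, 230.0, 151.0], [666.0, 228.0, 150.0], [666.0, 225.0, 150.0], [666.0, 223.0, 149.0], [666.0, 220.0, 150.0], [669.0, 221.0, 133.0], [664.0, 233.0, 150.0], [664.0, 231.0, 148.0], [663.0, 228.0, 151.0], [663.0, 225.0, 151.0], [664.0, 223.0, 148.0], [664.0, 221.0, 145.0], [665.0, 220.0, 138.0], [661.0, 231.0, 149.0], [661.0, 228.0, 149.0]]
sleeve [  0.6221679   0.7828839 513.14197    41.00928  ] 51.52538
177.82795481405375 290.0145812593242 offset of centre from line 3.7192105370545363
[(-180, 9), (-175, 2), (-145, 13), (-140, 51), (-135, 54), (-130, 58), (-125, 54), (-120, 13), (15, 12), (20, 31), (25, 32), (30, 30), (35, 28), (40, 28), (45, 28), (50, 29), (55, 32), (60, 32), (65, 6), (155, 3), (160, 19), (165, 25), (170, 38), (175, 40)]
stop [546.12117424 218.01464001  97.37568477] [579.14327934 255.85888815 122.78197583] 114
```

>>> carry_out([
  [-1, [-0.107, -0.088, 0], [0, 0, 0]],
  [-1, [-0.107, -0.088, 0], [0, 0, 0]],
  [-1, [-0.107, -0.088, 0], [0, 0, 0]],
  [-1, [-0.107, -0.088, 0], [0, 0, 0]],
  [-1, [-0.107, -0.088, 0], [0, 0, 0]],
  [-1, [-0.107, -0.088, 0], [0, 0, 0]],
  [-1, [-0.107, -0.088, 0], [0, 0, 0]],
  [-1, [-0.107, -0.088, 0], [0, 0, 0]],
], squeeze=5)

```text
t: 0.9
tcp_pos: [405.3, 305.7, 222.3]
eef_rot: [[-0.924, 0.382, -0.0], [0.382, 0.924, -0.0], [0.0, -0.0, -1.0]]
force: [0.8, -0.1, 0.9]
grip_width: 31.1
grasp_force: 0.0
```

>>> carry_out([
  [-1, [-0.107, -0.088, 0], [0, 0, 0]],
  [-1, [-0.107, -0.088, 0], [0, 0, 0]],
  [-1, [-0.107, -0.088, 0], [0, 0, 0]],
  [-1, [-0.107, -0.088, 0], [0, 0, 0]],
  [-1, [-0.107, -0.088, 0], [0, 0, 0]],
  [-1, [-0.107, -0.088, 0], [0, 0, 0]],
  [-1, [-0.107, -0.088, 0], [0, 0, 0]],
  [-1, [-0.107, -0.088, 0], [0, 0, 0]],
])

```text
t: 1.7
tcp_pos: [561.9, 12.8, 222.3]
eef_rot: [[-0.924, 0.382, -0.0], [0.382, 0.924, 0.0], [0.0, 0.0, -1.0]]
force: [0.6, 0.2, 1.0]
grip_width: 0.7
grasp_force: 0.0
```

>>> carry_out([
  [-1, [0, 0, 0], [0, 0, 0.048]],
  [-1, [0, 0, 0], [0, 0, 0.048]],
  [-1, [0, 0, 0], [0, 0, 0.048]],
  [-1, [0, 0, 0], [0, 0, 0.048]],
  [-1, [0, 0, 0], [0, 0, 0]],
  [-1, [0, 0, 0], [0, 0, 0]],
  [-1, [0, 0, 0], [0, 0, 0]],
  [-1, [0, 0, 0], [0, 0, 0]],
])

```text
t: 2.5
tcp_pos: [561.6, 14.3, 222.5]
eef_rot: [[-0.778, 0.628, 0.0], [0.628, 0.778, 0.0], [0.0, 0.0, -1.0]]
force: [-0.2, 0.3, 0.7]
grip_width: 0.5
grasp_force: 0.0
```

>>> carry_out([
  [-1, [0, 0, 0.06], [0, 0, 0]],
  [-1, [0, 0, 0.06], [0, 0, 0]],
  [-1, [0, 0, 0.06], [0, 0, 0]],
  [-1, [0, 0, 0.06], [0, 0, 0]],
  [-1, [0, 0, 0.06], [0, 0, 0]],
  [-1, [0, 0, 0.06], [0, 0, 0]],
  [-1, [0, 0, 0.06], [0, 0, 0]],
  [-1, [0, 0, 0.05], [0, 0, 0]],
])

```text
t: 3.3
tcp_pos: [561.3, 14.3, 80.5]
eef_rot: [[-0.778, 0.628, -0.001], [0.628, 0.778, -0.0], [0.0, -0.0, -1.0]]
force: [0.4, 0.1, 1.2]
grip_width: 0.2
grasp_force: 0.0
```

>>> carry_out([
  [-1, [0.01, 0, 0], [0, 0, 0]],
  [-1, [0.01, 0, 0], [0, 0, 0]],
  [-1, [0.01, 0, 0], [0, 0, 0]],
  [-1, [0.01, 0, 0], [0, 0, 0]],
  [-1, [0.01, 0, 0], [0, 0, 0]],
  [-1, [0.01, 0, 0], [0, 0, 0]],
  [-1, [0.01, 0, 0], [0, 0, 0]],
  [-1, [0.01, 0, 0], [0, 0, 0]],
])

```text
t: 4.1
tcp_pos: [542.8, 29.5, 81.7]
eef_rot: [[-0.778, 0.629, 0.0], [0.629, 0.778, 0.0], [-0.0, 0.0, -1.0]]
force: [1.0, -0.1, 0.2]
grip_width: 0.3
grasp_force: 0.0
```

>>> carry_out([
  [-1, [0.0133, -0.0017, 0], [0, 0, 0.0116]],
  [-1, [0.0133, -0.0017, 0], [0, 0, 0.0116]],
  [-1, [0.0133, -0.0017, 0], [0, 0, 0.0116]],
  [-1, [0.0133, -0.0017, 0], [0, 0, 0.0116]],
  [-1, [0.0133, -0.0017, 0], [0, 0, 0.0116]],
  [-1, [0.0133, -0.0017, 0], [0, 0, 0.0116]],
  [-1, [0.0133, -0.0017, 0], [0, 0, 0.0116]],
  [-1, [0.0133, -0.0017, 0], [0, 0, 0.0116]],
])

```text
t: 4.9
tcp_pos: [516.6, 48.1, 81.7]
eef_rot: [[-0.682, 0.731, 0.0], [0.731, 0.682, 0.0], [-0.0, 0.0, -1.0]]
force: [3.2, -0.1, -1.5]
grip_width: 0.2
grasp_force: 1.2
```

>>> carry_out([
  [-1, [0.0133, -0.0017, 0], [0, 0, 0.0116]],
  [-1, [0.0133, -0.0017, 0], [0, 0, 0.0116]],
  [-1, [0.0133, -0.0017, 0], [0, 0, 0.0116]],
  [-1, [0.0133, -0.0017, 0], [0, 0, 0.0116]],
  [-1, [0.0133, -0.0017, 0], [0, 0, 0.0116]],
  [-1, [0.0133, -0.0017, 0], [0, 0, 0.0116]],
  [-1, [0.0133, -0.0017, 0], [0, 0, 0.0116]],
  [-1, [0.0133, -0.0017, 0], [0, 0, 0.0116]],
])

```text
t: 5.7
tcp_pos: [493.1, 70.0, 81.7]
eef_rot: [[-0.574, 0.819, 0.0], [0.819, 0.574, 0.0], [-0.0, 0.0, -1.0]]
force: [3.1, -0.1, -0.3]
grip_width: 0.6
grasp_force: 1.2
```

>>> carry_out([
  [-1, [0.0133, -0.0017, 0], [0, 0, 0.0116]],
  [-1, [0.0133, -0.0017, 0], [0, 0, 0.0116]],
  [-1, [0.0133, -0.0017, 0], [0, 0, 0.0116]],
  [-1, [0.0133, -0.0017, 0], [0, 0, 0.0116]],
  [-1, [0.0133, -0.0017, 0], [0, 0, 0.0116]],
  [-1, [0.0133, -0.0017, 0], [0, 0, 0.0116]],
  [-1, [0.0133, -0.0017, 0], [0, 0, 0.0116]],
  [-1, [0.0133, -0.0017, 0], [0, 0, 0.0116]],
])

```text
t: 6.5
tcp_pos: [472.8, 95.1, 81.5]
eef_rot: [[-0.455, 0.891, -0.0], [0.891, 0.455, -0.0], [-0.0, -0.0, -1.0]]
force: [1.7, -2.1, 0.0]
grip_width: 0.5
grasp_force: 1.2
```

```bash
cat > chk.py <<'E'
from h import *
import sys
im,w=cloud("top");s=arm.state()
W=w.reshape(-1,3);I=im.reshape(-1,3).astype(int);c=np.array([665.5,227])
d=np.hypot(W[:,0]-c[0],W[:,1]-c[1]);hsv=cv2.cvtColor(im,cv2.COLOR_RGB2HSV).reshape(-1,3)
b=W[(d<165)&(d>50)&(hsv[:,0]>95)&(hsv[:,0]<125)&(hsv[:,1]>120)&(W[:,2]>88)&(W[:,2]<125)]
print(len(b),"arm dir from bar",np.degrees(np.arctan2(b[:,1].mean()-c[1],b[:,0].mean()-c[0])), "force",s["force"],s["t"])
cv2.imwrite("pics/%s.png"%sys.argv[1],cv2.resize(im[90:330,100:420][...,::-1],(800,600)))
E
python3 chk.py a1
```

```text
60 arm dir from bar -150.12580554830149 force [ 1.58758889 -1.32754644  0.81018042] 6.55
```

View pics/a1.png

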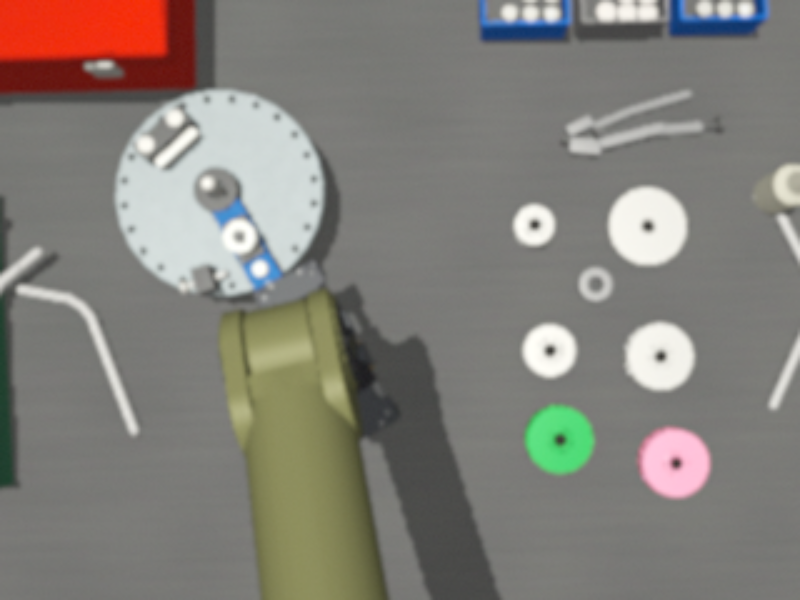

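The handle has swung to about -150°. The stop block with its screw at (210,278) is still about 10° away, so I'll continue more slowly.

>>> carry_out([
  [-1, [0.0133, -0.0017, 0], [0, 0, 0.0116]],
  [-1, [0.0133, -0.0017, 0], [0, 0, 0.0116]],
  [-1, [0.0133, -0.0017, 0], [0, 0, 0.0116]],
  [-1, [0.0133, -0.0017, 0], [0, 0, 0.0116]],
  [-1, [0.01, -0.0013, 0], [0, 0, 0.0087]],
  [-1, [0.01, -0.0013, 0], [0, 0, 0.0087]],
  [-1, [0.0067, -0.0009, 0], [0, 0, 0.0058]],
  [-1, [0.0067, -0.0009, 0], [0, 0, 0.0058]],
])

```text
t: 7.35
tcp_pos: [459.2, 117.3, 81.5]
eef_rot: [[-0.352, 0.936, -0.0], [0.936, 0.352, -0.0], [-0.0, -0.0, -1.0]]
force: [2.6, -1.2, -1.0]
grip_width: 0.2
grasp_force: 1.1
```

>>> carry_out([
  [-1, [0.004, -0.0005, 0], [0, 0, 0.0035]],
  [-1, [0.004, -0.0005, 0], [0, 0, 0.0035]],
  [-1, [0.004, -0.0005, 0], [0, 0, 0.0035]],
  [-1, [0.004, -0.0005, 0], [0, 0, 0.0035]],
  [-1, [0.004, -0.0005, 0], [0, 0, 0.0035]],
  [-1, [0.004, -0.0005, 0], [0, 0, 0.0035]],
  [-1, [0, 0, 0], [0, 0, 0]],
  [-1, [0, 0, 0], [0, 0, 0]],
])

```text
t: 8.15
tcp_pos: [455.7, 123.8, 81.5]
eef_rot: [[-0.323, 0.946, -0.0], [0.946, 0.323, 0.0], [0.0, -0.0, -1.0]]
force: [1.7, -0.7, -0.7]
grip_width: 0.5
grasp_force: 0.6
```

```bash
python3 chk.py a2
```

```text
68 arm dir from bar -158.74197547536951 force [ 1.14922458  0.04981397 -0.42867343] 8.2
```

View pics/a2.png

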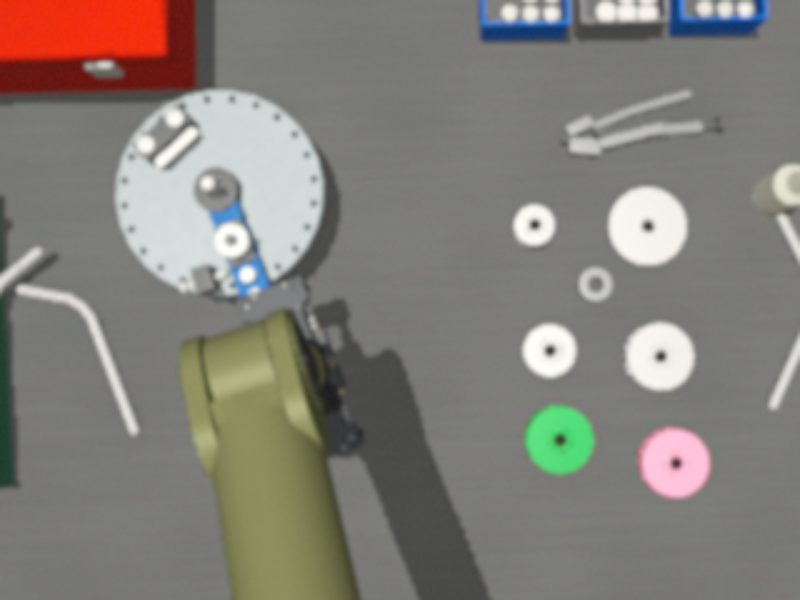

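The bar edge at (237,285) is almost at the stop screw. I'll creep on, watching the force.

>>> carry_out([
  [-1, [0.004, -0.0005, 0], [0, 0, 0.0035]],
  [-1, [0.004, -0.0005, 0], [0, 0, 0.0035]],
  [-1, [0.004, -0.0005, 0], [0, 0, 0.0035]],
  [-1, [0.004, -0.0005, 0], [0, 0, 0.0035]],
  [-1, [0, 0, 0], [0, 0, 0]],
  [-1, [0, 0, 0], [0, 0, 0]],
  [-1, [0, 0, 0], [0, 0, 0]],
  [-1, [0, 0, 0], [0, 0, 0]],
])

```text
t: 9.0
tcp_pos: [453.7, 128.2, 81.5]
eef_rot: [[-0.303, 0.953, -0.0], [0.953, 0.303, 0.0], [0.0, -0.0, -1.0]]
force: [-0.0, -0.8, 0.2]
grip_width: 0.6
grasp_force: 0.4
```

>>> carry_out([
  [-1, [0.004, -0.0005, 0], [0, 0, 0.0035]],
  [-1, [0.004, -0.0005, 0], [0, 0, 0.0035]],
  [-1, [0.004, -0.0005, 0], [0, 0, 0.0035]],
  [-1, [0.004, -0.0005, 0], [0, 0, 0.0035]],
  [-1, [0, 0, 0], [0, 0, 0]],
  [-1, [0, 0, 0], [0, 0, 0]],
  [-1, [0, 0, 0], [0, 0, 0]],
  [-1, [0, 0, 0], [0, 0, 0]],
])

```text
t: 9.8
tcp_pos: [451.8, 132.6, 81.5]
eef_rot: [[-0.283, 0.959, -0.0], [0.959, 0.283, 0.0], [0.0, -0.0, -1.0]]
force: [0.4, -0.5, 0.7]
grip_width: 0.4
grasp_force: 0.4
```

>>> carry_out([
  [-1, [0.004, -0.0005, 0], [0, 0, 0.0035]],
  [-1, [0.004, -0.0005, 0], [0, 0, 0.0035]],
  [-1, [0.004, -0.0005, 0], [0, 0, 0.0035]],
  [-1, [0.004, -0.0005, 0], [0, 0, 0.0035]],
  [-1, [0.004, -0.0005, 0], [0, 0, 0.0035]],
  [-1, [0.004, -0.0005, 0], [0, 0, 0.0035]],
  [-1, [0, 0, 0], [0, 0, 0]],
  [-1, [0, 0, 0], [0, 0, 0]],
])

```text
t: 10.6
tcp_pos: [450.3, 135.4, 81.6]
eef_rot: [[-0.25, 0.968, 0.001], [0.968, 0.251, -0.004], [-0.005, 0.0, -1.0]]
force: [4.6, -10.0, 0.7]
grip_width: 0.3
grasp_force: 5.3
```

```bash
python3 chk.py a3
```

```text
70 arm dir from bar -160.8674407898565 force [  3.37143025 -10.24284187  -1.03198943] 10.65
```

View pics/a3.png

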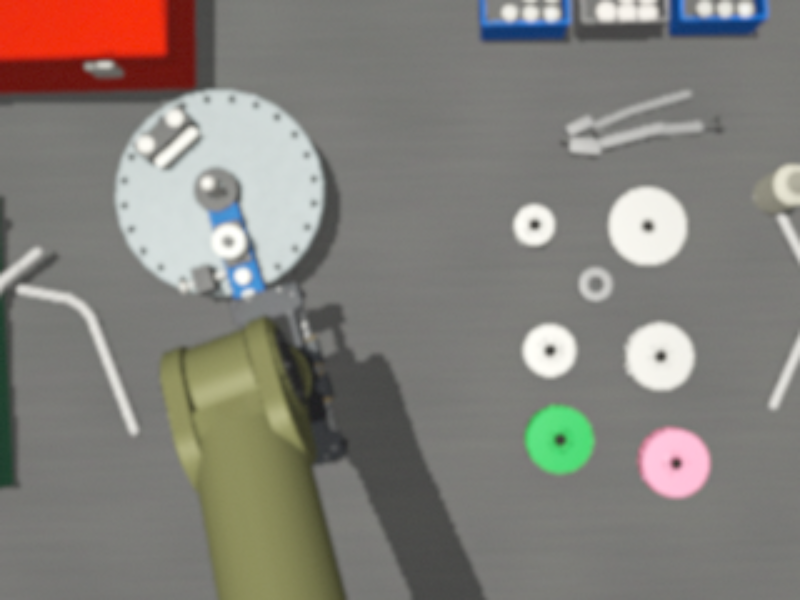

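The wrist force rose to 11 N and the TCP stalled, with the bar against the stop screw at (228,283): the arm is home. Now I'll back off along the push line and lift.

>>> carry_out([
  [-1, [-0.01, 0, 0], [0, 0, 0]],
  [-1, [-0.02, 0, 0], [0, 0, 0]],
  [-1, [-0.03, 0, 0], [0, 0, 0]],
  [-1, [-0.04, 0, 0], [0, 0, 0]],
  [-1, [-0.04, 0, 0], [0, 0, 0]],
  [-1, [-0.04, 0, 0], [0, 0, 0]],
  [-1, [-0.03, 0, 0], [0, 0, 0]],
  [-1, [0, 0, 0], [0, 0, 0]],
])

```text
t: 11.45
tcp_pos: [465.4, 76.4, 81.6]
eef_rot: [[-0.25, 0.968, 0.0], [0.968, 0.25, -0.0], [-0.0, 0.0, -1.0]]
force: [0.2, -0.1, 0.1]
grip_width: 0.6
grasp_force: 0.0
```

>>> carry_out([
  [-1, [0, 0, -0.06], [0, 0, 0]],
  [-1, [0, 0, -0.06], [0, 0, 0]],
  [-1, [0, 0, -0.06], [0, 0, 0]],
  [-1, [0, 0, -0.06], [0, 0, 0]],
  [-1, [0, 0, -0.06], [0, 0, 0]],
  [-1, [0, 0, -0.06], [0, 0, 0]],
  [-1, [0, 0, -0.06], [0, 0, 0]],
  [-1, [0, 0, 0], [0, 0, 0]],
])

```text
t: 12.25
tcp_pos: [466.5, 79.0, 209.9]
eef_rot: [[-0.253, 0.967, 0.004], [0.967, 0.253, 0.002], [0.001, 0.005, -1.0]]
force: [-0.5, -0.1, 0.5]
grip_width: 0.5
grasp_force: 0.0
```

```bash
cat > to.py <<'E'
from h import *
import sys
s=arm.state();t=np.array([float(x) for x in sys.argv[1:4]]);R=np.array(s["eef_rot"])
d=R.T@(t-s["tcp_pos"]);print(s["t"],s["tcp_pos"],"shares",np.round(d/300,4),"len",np.linalg.norm(d),"q",np.round(s["qpos"]))
E
python3 to.py 461 -291 200; python3 chk.py a4
```

```text
12.25 [466.45394147  78.97138794 209.89549147] shares [-1.1885 -0.3299  0.0303] len 370.1438829966454 q [-39.  -4.  25. 109.   2.  74.   0.]
112 arm dir from bar -161.53820989235967 force [-0.01457711  0.20010949 -0.78674292] 12.3
```

>>> carry_out([
  [-1, [-0.09, -0.025, 0], [0, 0, 0]],
  [-1, [-0.09, -0.025, 0], [0, 0, 0]],
  [-1, [-0.09, -0.025, 0], [0, 0, 0]],
  [-1, [-0.09, -0.025, 0], [0, 0, 0]],
  [-1, [-0.09, -0.025, 0], [0, 0, 0]],
  [-1, [-0.09, -0.025, 0], [0, 0, 0]],
  [-1, [-0.09, -0.025, 0], [0, 0, 0]],
  [-1, [-0.09, -0.025, 0], [0, 0, 0]],
])

```text
t: 13.1
tcp_pos: [460.7, -146.7, 206.3]
eef_rot: [[-0.253, 0.967, -0.002], [0.967, 0.253, 0.0], [0.001, -0.001, -1.0]]
force: [1.1, 0.3, -0.6]
grip_width: 0.4
grasp_force: 0.0
```

```bash
python3 to.py 461 -291 200
```

```text
13.1 [ 460.71821507 -146.73403497  206.29673471] shares [-0.4655 -0.1207  0.0208] len 144.4035904530812 q [-27.  -3.  40. 108.   2.  74.  28.]
```

>>> carry_out([
  [-1, [-0.093, -0.024, 0], [0, 0, 0]],
  [-1, [-0.093, -0.024, 0], [0, 0, 0]],
  [-1, [-0.093, -0.024, 0], [0, 0, 0]],
  [-1, [-0.093, -0.024, 0], [0, 0, 0]],
  [-1, [-0.093, -0.024, 0], [0, 0, 0]],
  [-1, [0, 0, 0], [0, 0, 0]],
  [-1, [0, 0, 0], [0, 0, 0]],
  [-1, [0, 0, 0], [0, 0, 0]],
])

```text
t: 13.9
tcp_pos: [462.0, -288.5, 206.7]
eef_rot: [[-0.254, 0.967, -0.001], [0.967, 0.254, 0.001], [0.002, -0.001, -1.0]]
force: [-0.3, 0.1, 0.1]
grip_width: 0.4
grasp_force: 0.0
```

```bash
python3 to.py 461 -291 52; python3 - <<'E'
from h import *
im,w=cloud("wrist")
t=arm.state()["tcp_pos"]
m=(w[...,2]>20)&(w[...,2]<40)&(np.hypot(w[...,0]-t[0],w[...,1]-t[1])<70)
n,l,st,ce=cv2.connectedComponentsWithStats(m.astype(np.uint8))
for i in range(1,n):
    if st[i,4]>300:
        P=w[l==i];(a,b),r=cv2.minEnclosingCircle(P[:,:2].astype(np.float32));print(st[i],a,b,2*r,np.median(P[:,2]))
cv2.imwrite("pics/w.png",im[...,::-1])
E
```

```text
13.9 [ 461.96148506 -288.49635756  206.70086782] shares [-0.0081 -0.0049  0.5157] len 154.724113130803 q [-17.   8.  50. 101.  -6.  74.  50.]
[ 241  160   69   68 3673] 461.2502136230469 -294.30303955078125 79.83183288574219 27.89213183579767
```

View pics/w.png

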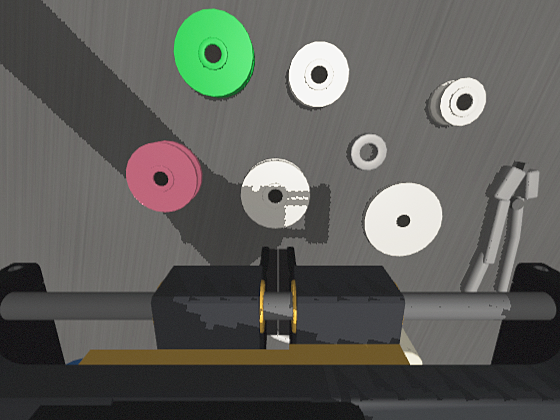

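The wrist view shows the white grooved die with its collar at (275,196), 80 mm across, centred at (461,-292.5). Descending.

>>> carry_out([
  [-1, [-0.0105, -0.006, 0.07], [0, 0, 0]],
  [-1, [0, 0, 0.09], [0, 0, 0]],
  [-1, [0, 0, 0.09], [0, 0, 0]],
  [-1, [0, 0, 0.09], [0, 0, 0]],
  [-1, [0, 0, 0.08], [0, 0, 0]],
  [-1, [0, 0, 0.05], [0, 0, 0]],
  [-1, [0, 0, 0.03], [0, 0, 0]],
  [-1, [0, 0, 0.015], [0, 0, 0]],
])

```text
t: 14.75
tcp_pos: [461.2, -293.1, 52.7]
eef_rot: [[-0.253, 0.967, -0.0], [0.967, 0.253, 0.0], [0.0, 0.0, -1.0]]
force: [0.5, 0.2, 0.2]
grip_width: 0.4
grasp_force: 0.0
```

>>> carry_out([
  [-1, [0, 0, 0], [0, 0, 0]],
  [-1, [0, 0, 0], [0, 0, 0]],
  [-1, [0, 0, 0], [0, 0, 0]],
  [-1, [0, 0, 0], [0, 0, 0]],
  [-1, [0, 0, 0], [0, 0, 0]],
  [-1, [0, 0, 0], [0, 0, 0]],
  [-1, [0, 0, 0], [0, 0, 0]],
  [-1, [0, 0, 0], [0, 0, 0]],
])

```text
t: 15.55
tcp_pos: [461.0, -293.6, 53.1]
eef_rot: [[-0.253, 0.968, 0.0], [0.968, 0.253, 0.0], [0.0, 0.0, -1.0]]
force: [0.1, -0.5, 0.5]
grip_width: 0.4
grasp_force: 0.0
```

>>> carry_out([
  [-1, [0, 0, 0], [0, 0, 0]],
  [-1, [0, 0, 0], [0, 0, 0]],
  [-1, [0, 0, 0], [0, 0, 0]],
  [-1, [0, 0, 0], [0, 0, 0]],
  [-1, [0, 0, 0], [0, 0, 0]],
  [-1, [0, 0, 0], [0, 0, 0]],
  [-1, [0, 0, 0], [0, 0, 0]],
  [-1, [0, 0, 0], [0, 0, 0]],
])

```text
t: 16.35
tcp_pos: [461.0, -293.6, 53.1]
eef_rot: [[-0.253, 0.968, 0.0], [0.968, 0.253, -0.0], [-0.0, 0.0, -1.0]]
force: [-1.5, 0.6, 0.2]
grip_width: 0.3
grasp_force: 0.0
```

>>> carry_out([
  [-1, [0, 0, 0], [0, 0, 0]],
  [-1, [0, 0, 0], [0, 0, 0]],
  [-1, [0, 0, 0], [0, 0, 0]],
  [-1, [0, 0, 0], [0, 0, 0]],
  [-1, [0, 0, 0], [0, 0, 0]],
  [-1, [0, 0, 0], [0, 0, 0]],
  [-1, [0, 0, 0], [0, 0, 0]],
  [-1, [0, 0, 0], [0, 0, 0]],
])

```text
t: 17.15
tcp_pos: [461.0, -293.6, 53.0]
eef_rot: [[-0.253, 0.968, 0.0], [0.968, 0.253, 0.0], [0.0, 0.0, -1.0]]
force: [0.1, 0.4, 0.2]
grip_width: 0.2
grasp_force: 0.0
```

>>> carry_out([
  [-1, [0, 0, -0.05], [0, 0, 0]],
  [-1, [0, 0, -0.12], [0, 0, 0]],
  [-1, [0, 0, -0.12], [0, 0, 0]],
  [-1, [0, 0, -0.12], [0, 0, 0]],
  [-1, [0, 0, -0.12], [0, 0, 0]],
  [-1, [0, 0, -0.1], [0, 0, 0]],
  [-1, [0, 0, -0.06], [0, 0, 0]],
  [-1, [0, 0, 0], [0, 0, 0]],
])

```text
t: 17.95
tcp_pos: [462.1, -294.9, 263.9]
eef_rot: [[-0.252, 0.968, 0.006], [0.968, 0.252, -0.002], [-0.003, 0.006, -1.0]]
force: [0.4, 0.3, 0.1]
grip_width: 0.4
grasp_force: 0.0
```

>>> carry_out([
  [-1, [0.1, 0.073, 0], [0, 0, 0]],
  [-1, [0.1, 0.073, 0], [0, 0, 0]],
  [-1, [0.1, 0.073, 0], [0, 0, 0]],
  [-1, [0.1, 0.073, 0], [0, 0, 0]],
  [-1, [0.1, 0.073, 0], [0, 0, 0]],
  [-1, [0.1, 0.073, 0], [0, 0, 0]],
  [-1, [0.1, 0.073, 0], [0, 0, 0]],
  [-1, [0.1, 0.073, 0], [0, 0, 0]],
])

```text
t: 18.75
tcp_pos: [569.7, -16.0, 259.6]
eef_rot: [[-0.252, 0.968, -0.001], [0.968, 0.252, -0.0], [0.0, -0.001, -1.0]]
force: [0.5, 0.2, 0.9]
grip_width: 0.4
grasp_force: 0.0
```

```bash
python3 to.py 665.5 227 250
```

```text
18.75 [569.67480606 -15.95859742 259.55700991] shares [0.7032 0.5133 0.0315] len 261.34782244186715 q [-35.   9.  38.  93.  -5.  81.  18.]
```

>>> carry_out([
  [-1, [0.1, 0.073, 0], [0, 0, 0]],
  [-1, [0.1, 0.073, 0], [0, 0, 0]],
  [-1, [0.1, 0.073, 0], [0, 0, 0]],
  [-1, [0.1, 0.073, 0], [0, 0, 0]],
  [-1, [0.1, 0.073, 0], [0, 0, 0]],
  [-1, [0.1, 0.073, 0], [0, 0, 0]],
  [-1, [0.08, 0.06, 0], [0, 0, 0]],
  [-1, [0, 0, 0], [0, 0, 0]],
])

```text
t: 19.55
tcp_pos: [662.2, 224.2, 257.7]
eef_rot: [[-0.259, 0.966, -0.002], [0.966, 0.259, 0.001], [0.002, -0.002, -1.0]]
force: [0.1, -0.0, -1.0]
grip_width: 0.4
grasp_force: 0.0
```

```bash
python3 - <<'E'
from h import *
im,w=cloud("wrist")
P=w[(w[...,2]>145)&(w[...,2]<156)&(np.hypot(w[...,0]-665.5,w[...,1]-227)<25)]
print(len(P), np.nanmean(P,0) if len(P) else 0, (P.min(0)+P.max(0))/2 if len(P) else 0)
W=w.reshape(-1,3);hsv=cv2.cvtColor(im,cv2.COLOR_RGB2HSV).reshape(-1,3)
cv2.imwrite("pics/w2.png",im[...,::-1])
E
python3 to.py 665.5 227 171
```

```text
220 [666.09690921 225.11435064 148.85439246] [666.21117441 224.54918869 148.53152479]
19.6 [662.20093764 220.72530169 258.17233344] shares [0.0175 0.0167 0.2905] len 87.46011301155755 q [-42.  26.  32.  73. -13.  85.   3.]
```

View pics/w2.png

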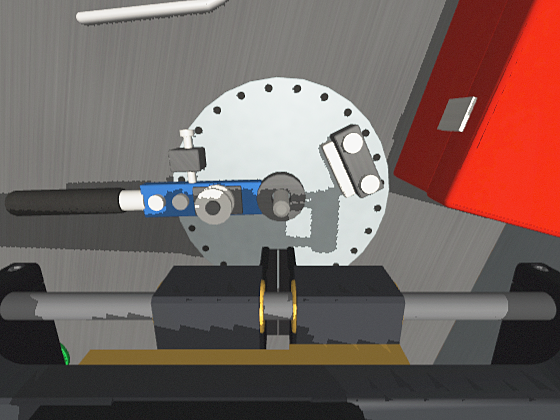

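The pin is at (281,200) with the tip beside it, and the blue bar touches the stop screw at (187,184). I'll check the toolbox height before descending.

```bash
python3 - <<'E'
from h import *
w=np.load("pics/top.npz")["w"].reshape(-1,3)
k=(np.hypot(w[:,0]-666,w[:,1]-226)<170);print(np.nanmax(w[k,2]),len(w[k&(w[:,2]>160)]))
E
python3 to.py 666 226.5 175
```

```text
158.35488877033754 0
19.6 [662.20093764 220.72530169 258.17233344] shares [0.0155 0.0179 0.2772] len 83.45907418940229 q [-42.  26.  32.  73. -13.  85.   3.]
```

>>> carry_out([
  [-1, [0.0155, 0.018, 0.02], [0, 0, 0]],
  [-1, [0, 0, 0.05], [0, 0, 0]],
  [-1, [0, 0, 0.05], [0, 0, 0]],
  [-1, [0, 0, 0.05], [0, 0, 0]],
  [-1, [0, 0, 0.05], [0, 0, 0]],
  [-1, [0, 0, 0.04], [0, 0, 0]],
  [-1, [0, 0, 0.017], [0, 0, 0]],
  [-1, [0, 0, 0], [0, 0, 0]],
])

```text
t: 20.4
tcp_pos: [666.4, 223.7, 175.9]
eef_rot: [[-0.253, 0.968, -0.001], [0.968, 0.253, -0.001], [-0.0, -0.002, -1.0]]
force: [-0.6, 0.8, 1.1]
grip_width: 0.5
grasp_force: 0.0
```

```bash
python3 - <<'E'
from h import *
im,w=cloud("wrist")
P=w[(w[...,2]>144)&(w[...,2]<157)&(np.hypot(w[...,0]-665.5,w[...,1]-227)<22)]
print(len(P), np.nanmean(P,0) if len(P) else 0, (P.min(0)+P.max(0))/2 if len(P) else 0)
E
python3 to.py 666 226.5 171
```

```text
377 [665.81536918 226.33138567 148.58914617] [666.30166201 225.27063416 147.60373884]
20.45 [666.95473742 223.85328249 176.88748154] shares [ 0.0093 -0.0009  0.0196] len 6.5252644435730005 q [-42.  28.  31.  79. -15.  77.   4.]
```

Pin at (666,226.3). I'll make the small correction and then hold over 2 s.

>>> carry_out([
  [-1, [0.008, -0.002, 0.015], [0, 0, 0]],
  [-1, [0, 0, 0], [0, 0, 0]],
  [-1, [0, 0, 0], [0, 0, 0]],
  [-1, [0, 0, 0], [0, 0, 0]],
  [-1, [0, 0, 0], [0, 0, 0]],
  [-1, [0, 0, 0], [0, 0, 0]],
  [-1, [0, 0, 0], [0, 0, 0]],
  [-1, [0, 0, 0], [0, 0, 0]],
])

```text
t: 21.25
tcp_pos: [665.8, 225.9, 172.5]
eef_rot: [[-0.252, 0.968, 0.0], [0.968, 0.252, 0.0], [-0.0, 0.0, -1.0]]
force: [0.3, 0.3, -0.2]
grip_width: 0.4
grasp_force: 0.0
```

>>> carry_out([
  [-1, [0, 0, 0], [0, 0, 0]],
  [-1, [0, 0, 0], [0, 0, 0]],
  [-1, [0, 0, 0], [0, 0, 0]],
  [-1, [0, 0, 0], [0, 0, 0]],
  [-1, [0, 0, 0], [0, 0, 0]],
  [-1, [0, 0, 0], [0, 0, 0]],
  [-1, [0, 0, 0], [0, 0, 0]],
  [-1, [0, 0, 0], [0, 0, 0]],
])

```text
t: 22.05
tcp_pos: [665.8, 226.0, 172.5]
eef_rot: [[-0.253, 0.968, 0.0], [0.968, 0.253, 0.0], [0.0, 0.0, -1.0]]
force: [1.0, 0.6, -0.5]
grip_width: 0.4
grasp_force: 0.0
```

>>> carry_out([
  [-1, [0, 0, 0], [0, 0, 0]],
  [-1, [0, 0, 0], [0, 0, 0]],
  [-1, [0, 0, 0], [0, 0, 0]],
  [-1, [0, 0, 0], [0, 0, 0]],
  [-1, [0, 0, 0], [0, 0, 0]],
  [-1, [0, 0, 0], [0, 0, 0]],
  [-1, [0, 0, 0], [0, 0, 0]],
  [-1, [0, 0, 0], [0, 0, 0]],
])

```text
t: 22.85
tcp_pos: [665.8, 226.0, 172.5]
eef_rot: [[-0.253, 0.968, 0.0], [0.968, 0.253, 0.0], [0.0, 0.0, -1.0]]
force: [-0.3, 0.5, 0.0]
grip_width: 0.5
grasp_force: 0.0
```

```bash
python3 -c "
from rig import arm
print(arm.finish_job())"
```

```text
the job is handed in; nothing more can be done
None
```

I pushed the handle arm to its home stop without gripping it, held the tip about 22 mm above the largest grooved die for 2.4 s, then pointed about 22 mm above the bare centre pin and handed the job in there at about 23 s; the verdict was not shown.

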